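# Start the microscope station in order

### The job

Start up the microscope station with its loose bench switches: with the fingertips press the lamp switch (round key) down, then the camera switch (long bar key), then the stage heater switch (square key), in that order, each fully down but lightly, so that it stays down. Do not press the spare switch (cross-shaped key), do not lift, tip or push any switch out of its place, and leave everything else where it is.

Things in the scene. Friction and masses are not known exactly. Their poses are not given: they have to be found in the camera images.
- lamp: The lamp switch: a loose, black square wireless switch housing, 68 x 68 mm, top 32 mm above the worktop, 0.4 kg on rubber feet; in the middle of its top a white round key, 36 mm across, standing 16 mm proud when up. Origin: centre of the underside; z up.
- lamp_top (a point): Centre of the top face of the lamp switch's key; moves with the key (48 mm above the worktop when up, 40 mm when fully down). The key cap is cushioned: its top also yields about 1 mm for every 4 N and springs back when let go.
- lamp_key (a joint): How far the lamp key is pressed down, m: 0 up, 0.008 fully down at a firm stop. It moves straight down against about 2.5 N and stays where it is left; there is no return spring.
- camera: The camera switch: a loose, black square wireless switch housing, 68 x 68 mm, top 32 mm above the worktop, 0.4 kg on rubber feet; in the middle of its top a white long bar key, 17 x 56 mm, long side along the switch's y, standing 16 mm proud when up. Origin: centre of the underside; z up.
- camera_top (a point): Centre of the top face of the camera switch's key; moves with the key (48 mm above the worktop when up, 40 mm when fully down). The key cap is cushioned: its top also yields about 1 mm for every 4 N and springs back when let go.
- camera_key (a joint): How far the camera key is pressed down, m: 0 up, 0.008 fully down at a firm stop. It moves straight down against about 2.5 N and stays where it is left; there is no return spring.
- heater: The heater switch: a loose, black square wireless switch housing, 68 x 68 mm, top 32 mm above the worktop, 0.4 kg on rubber feet; in the middle of its top a white square key, 32 x 32 mm, standing 16 mm proud when up. Origin: centre of the underside; z up.
- heater_top (a point): Centre of the top face of the heater switch's key; moves with the key (48 mm above the worktop when up, 40 mm when fully down). The key cap is cushioned: its top also yields about 1 mm for every 4 N and springs back when let go.
- heater_key (a joint): How far the heater key is pressed down, m: 0 up, 0.008 fully down at a firm stop. It moves straight down against about 2.5 N and stays where it is left; there is no return spring.
- spare: The spare switch: a loose, black square wireless switch housing, 68 x 68 mm, top 32 mm above the worktop, 0.4 kg on rubber feet; in the middle of its top a white cross-shaped key, two bars 12 x 44 mm crossing at the centre, standing 16 mm proud when up. Origin: centre of the underside; z up.
- spare_top (a point): Centre of the top face of the spare switch's key; moves with the key (48 mm above the worktop when up, 40 mm when fully down). The key cap is cushioned: its top also yields about 1 mm for every 4 N and springs back when let go.
- spare_key (a joint): How far the spare key is pressed down, m: 0 up, 0.008 fully down at a firm stop. It moves straight down against about 2.5 N and stays where it is left; there is no return spring.
- mouse: Bystander, loose: black computer mouse, 108 x 60 x 36 mm. Origin: centre of the underside; z up.
- petri: Bystander, loose: closed petri dish, 60 mm across, 15 mm high. Origin: centre of the underside; z up.
- slide_box: Bystander, loose: grey slide box, 63 x 86 x 34 mm. Origin: centre of the underside; z up.
- timer: Bystander, loose: flat white bench timer, 60 x 62 x 18 mm. Origin: centre of the underside; z up.
- oil_bottle: Bystander, loose: small bottle with a black cap, 34 mm across, 60 mm high. Origin: centre of the underside; z up.
- dust_cap: Bystander, loose: flat black round cap, 38 mm across, 13 mm high. Origin: centre of the underside; z up.
- usb_stick: Bystander, loose: USB stick, 17 x 51 x 8 mm. Origin: centre of the underside; z up.
There are look-alikes about, which are no part of the job. What is shaped like the lamp but yellow is not meant.

How it is judged:
By the outcome, as a careful person would: the job done as asked, in the order asked, and still so for the second after the job is handed in, with the robot touching nothing.
It also fails if it takes over 58 s, if anything falls off the work surface, if the arm or the gripper's body presses on something with over 40 N, if the wrist force passes 120 N, or if a joint passes its speed limit or range.

### The arm

A 6-joint arm with a two-finger parallel gripper is mounted at the origin on a cart in front of the work surface, level with it; the furniture and walls round the work are solid. World frame = base frame: x ahead of the robot, y to its left, z up, the work surface at z = 0. Lengths are in mm, angles in rad, forces in N, time in s.
With the tool pointing down it reaches from about 350 to 775 mm from the base axis. Payload 7.3 kg.
Tool frame: the origin (TCP) lies at the very end of the fingers, on their centre line; the grasp point (between the pads) lies 19 mm behind it; z points along the fingers, y is the line along which they close (so a half turn about z gives the same grasp; the last joint's range is limited). The gripper opens to 92 mm and grips with 3 to 60 N. Pads are 19 mm wide; open, the fingers measure 130 mm over their backs; the gripper's body (75 mm by 190 mm) begins 47 mm behind the grasp point.
Start: joints at [-1.446, 0.342, 1.524, -0, 1.275, -0.146], TCP at [140.461, -505.881, 226.741] pointing down, gripper open.
Joint ranges: [-2.53, 2.53], [-0.77, 2.02], [0.04, 2.7], [-1, 4.14], [0.28, 2.66], [-3.11, 3.11]. Speed limits (rad/s): [2.57, 2.57, 3.14, 3.14, 3.14, 3.14].

### API

Orientations are given as [roll, pitch, yaw] about the fixed x, y, z axes, in that order (R = Rz(yaw) Ry(pitch) Rx(roll)).
In Python, from plant import * gives the robot as it stands.
- The arm moves only by the tool arm_command, never from a script. Its arguments are lists of equal length, an entry for each row: "gripper": the finger opening in mm, from 0 to 91.8; "dp": the shift along the tool's x, y, z in units of 25 mm (1.0 is 25 mm), a list of three; "twist": the turn about the tool's z in units of 5 degrees (1.0 is 5 degrees). A call has exactly 5 rows; each row shifts and turns the commanded pose from where the row before left it, along the tool's axes as they then stand; what a row does not reach is not made up. A row lasts 1/8 s, in which the tool goes at most 62.5 mm and 10.7 degrees, less where a joint would pass 70% of its speed; a pose out of reach is approached as far as the arm can. A call is refused whole if a number of a shift passes 1 or a number of a turn 1, either way. A call with a gripper value outside its range is refused whole. The fingers move at their own pace and stop on an object; the grip force is fixed at half the most. Time passes only in rows, so rows that do not move let the fingers close, or fill a call up. It gives the time, the measured TCP pose, the force, the opening and the grip force at its end, in the units of the state.
- get_obs(): the state, without advancing time (a new reading comes with each control period).
- capture(name): name is "scene" or "side" or "wrist"; returns the picture (384x512x3 uint8, red, green, blue); there is no depth.
- get_calibration(name): a dict with "mtx" (3x3 intrinsics, pixels), "position" and "attitude" of the camera in the world; the wrist camera has in their place "mount" (4x4, takes a point from camera to tool coordinates, whose origin is the TCP and whose axes are the flange's). Camera axes: x right, y down, z forward; pixel columns grow to the right and rows downward; lengths in mm; the calibration is good to about 2 mm. A picture is of the moment at which its call begins: read the wrist's pose just before it. get_calibration takes no time and is no camera call.
- close_job(): hands the job in; it is judged then, once.
The state is a dict: "time": time; "joint_positions": joint angles; "dq": joint speeds; "tau": joint torques, N m; "tool_pos": TCP position; "tcp_rot": TCP orientation; "contact_force": force on the tool from outside, world axes, zero at the start; "moment": the same for the moment, N m; "grip_width": finger opening in mm; "finger_force": force on a finger pad.
Only numpy, scipy, OpenCV 4.12 (cv2) and the standard library are available. Lean on these libraries where they do the work, as an engineer would, in place of code of your own. Each camera call takes 0.05 s, during which the arm holds its last target. There are 200 camera calls.

## Working session

There is one attempt and no reset: what is moved stays moved. The work goes in short steps, Python scripts to look and compute and a tool call to move; the robot and the scene stay as the last step left them, time stands still between calls to the robot, and variables do not carry over. Pictures are saved under pics/ and viewed, at most 10 in all, crops included, and the job is handed in when it is done.

Besides the shell and the picture viewer there is one more tool, called after ">>>" as a command line: name --pt "numbers of a row" for each row, then --argument value for the rest. arm_command: Moves the arm, as the interface text tells. Its arguments: {"type":"object","properties":{"gripper":{"type":"array"},"dp":{"type":"array"},"twist":{"type":"array"}},"required":["gripper","dp","twist"]}

```bash
mkdir -p pics; ls; python3 - <<'E'
from plant import *
import cv2,numpy as np
o=get_obs(); print(o)
for n in("scene","side"):
    cv2.imwrite(f"pics/{n}0.png",cv2.resize(capture(n)[:,:,::-1],None,fx=1.5,fy=1.5)); c=get_calibration(n); print(n,c)
print(get_calibration("wrist"))
E
```

```text
pics
{'time': 0.0, 'joint_positions': array([-1.44598389e+00,  3.42720082e-01,  1.52505528e+00, -6.59465155e-06,
        1.27538684e+00, -1.46009052e-01]), 'dq': array([-0.00064569, -0.00057219,  0.0004596 ,  0.00151142, -0.00080612,
       -0.00112459]), 'tau': array([ 3.24854584e-03, -4.31232798e+01, -2.44221890e+01,  7.20433728e-02,
        5.57705818e-02, -1.08338377e-04]), 'tool_pos': array([ 140.41141637, -505.43707312,  226.03298139]), 'tcp_rot': array([-3.14003889e+00, -2.22116291e-04,  2.70823238e-01]), 'contact_force': array([ 0.08984798,  1.01013275, -0.84151766]), 'moment': array([-0.03819005, -0.0560124 ,  0.00998901]), 'finger_force': 0.0, 'grip_width': 91.9194030759595}
scene {'mtx': array([[410.88208432,   0.        , 255.47998739],
       [  0.        , 410.88208432, 193.28915741],
       [  0.        ,   0.        ,   1.        ]]), 'position': array([-150.01888998,  740.48919862,  749.96639631]), 'attitude': array([-2.14453402,  0.00504441, -2.41623146])}
side {'mtx': array([[471.78745898,   0.        , 245.46377767],
       [  0.        , 471.78745898, 188.37520661],
       [  0.        ,   0.        ,   1.        ]]), 'position': array([   -5.69684698, -1089.97012133,  1122.71143139]), 'attitude': array([-2.29351091,  0.00880298, -0.51431506])}
{'mtx': array([[266.35344219,   0.        , 254.25899363],
       [  0.        , 266.35344219, 193.41176776],
       [  0.        ,   0.        ,   1.        ]]), 'mount': array([[-7.07898649e-04, -9.62281676e-01, -2.72054176e-01,
         7.41162313e+01],
       [ 9.99999736e-01, -6.36895065e-04, -3.49290768e-04,
         2.31802349e-02],
       [ 1.62846143e-04, -2.72054352e-01,  9.62281873e-01,
        -1.57783927e+02],
       [ 0.00000000e+00,  0.00000000e+00,  0.00000000e+00,
         1.00000000e+00]])}
```

View pics/scene0.png

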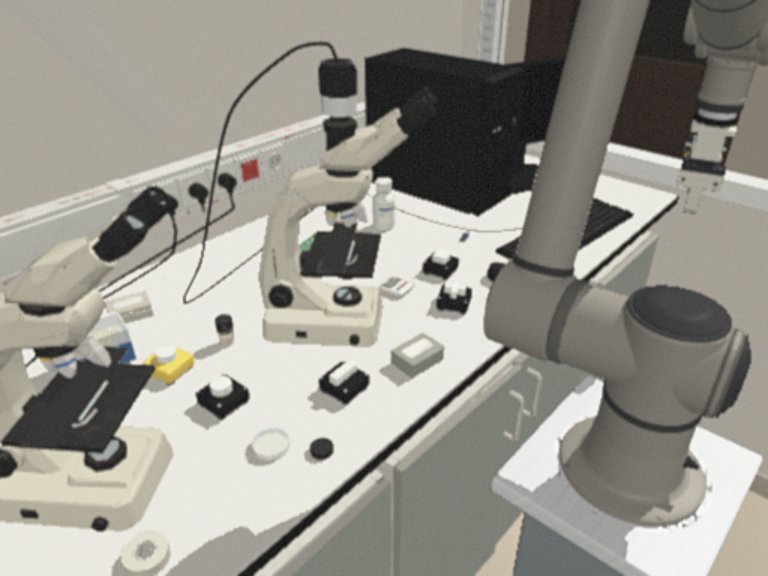

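View pics/side0.png

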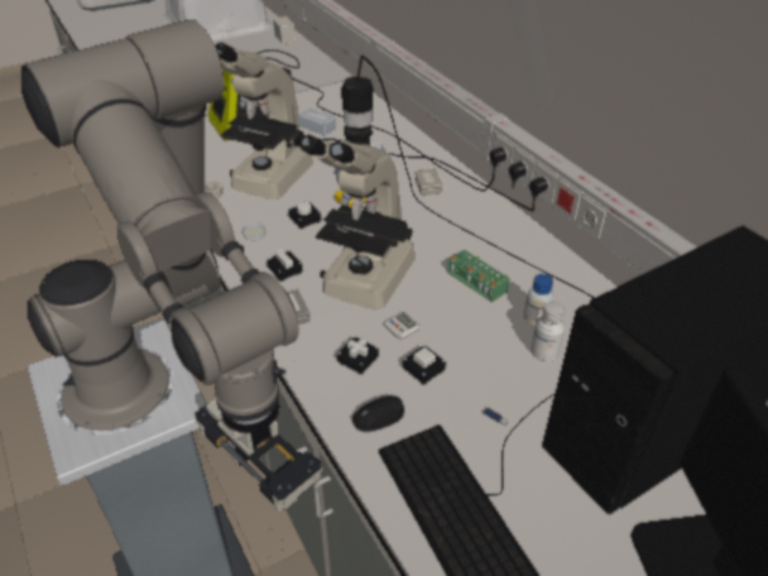

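Scene view (shown at 1.5x): lamp key is at about (221,384), camera bar (344,372), spare cross (455,290), heater square (440,257). The yellow look-alike is at (168,357). Side view: lamp (303,208), camera (285,259), spare (357,348), heater (425,356). Next I'll cast rays onto z=48 from both views.

```bash
cat > h.py <<'E'
import numpy as np,cv2
from scipy.spatial.transform import Rotation as Ro
from plant import *
def cam(n,o=None):
    c=get_calibration(n)
    if n!="wrist": return c["mtx"],Ro.from_euler("xyz",c["attitude"]).as_matrix(),np.array(c["position"])
    R=Ro.from_euler("xyz",o["tcp_rot"]).as_matrix(); M=c["mount"]
    return c["mtx"],R@M[:3,:3],o["tool_pos"]+R@M[:3,3]
def ray(cm,uv,z):
    K,R,p=cm; d=R@np.linalg.inv(K)@np.array([uv[0],uv[1],1.]); return p+d*(z-p[2])/d[2]
def proj(cm,P):
    K,R,p=cm; q=K@(R.T@(np.array(P)-p)); return q[:2]/q[2]
E
python3 - <<'E'
from h import *
S={"scene":dict(lamp=(221,382,48),camera=(344,370,48),spare=(455,288,48),heater=(440,256,48),bottlecap=(224,318,60),slidebox=(418,348,34),timer=(396,287,18),m2frontL=(265,338,0),m2frontR=(375,342,0),m2eye=(425,92,300),m1right=(170,455,0),m1eye=(165,195,300),m1stage=(153,368,120),petri=(270,443,15)),
"side":dict(lamp=(303,207,48),camera=(284,257,48),spare=(357,346,48),heater=(425,355,48),slidebox=(295,303,34),timer=(402,324,18),m2a=(325,287,0),m2b=(385,303,0),m2c=(412,250,0),mouse=(378,410,30),m2stage=(365,232,120),m2eye=(312,147,300))}
for n,d in S.items():
    for k,(u,v,z) in d.items(): print(n,k,ray(cam(n),(u/1.5,v/1.5),z).round())
E
```

```text
scene lamp [590. 329.  48.]
scene camera [454. 168.  48.]
scene spare [ 464. -175.   48.]
scene heater [ 570. -263.   48.]
scene bottlecap [726. 221.  60.]
scene slidebox [406.  21.  34.]
scene timer [ 591. -132.   18.]
scene m2frontL [683. 163.   0.]
scene m2frontR [509.  28.   0.]
scene m2eye [ 876. -581.  300.]
scene m1right [557. 459.   0.]
scene m1eye [811. 243. 300.]
scene m1stage [622. 422. 120.]
scene petri [445. 346.  15.]
side lamp [585. 321.  48.]
side camera [456. 158.  48.]
side spare [ 467. -187.   48.]
side heater [ 576. -279.   48.]
side slidebox [416.  12.  34.]
side timer [ 599. -153.   18.]
side m2a [515.  61.   0.]
side m2b [610. -59.   0.]
side m2c [769.  76.   0.]
side mouse [ 428. -341.   30.]
side m2stage [627.  63. 120.]
side m2eye [564. 190. 300.]
```

```bash
python3 - <<'E'
from h import *
def tri(a,b):
    A=np.zeros((3,3));B=np.zeros(3);L=[]
    for n,u in(("scene",a),("side",b)):
        cm=cam(n);p=cm[2];d=ray(cm,np.array(u)/1.5,0)-p;d/=np.linalg.norm(d);M=np.eye(3)-np.outer(d,d);A+=M;B+=M@p
    X=np.linalg.solve(A,B);return X.round(),[np.round(proj(cam(n),X)*1.5-np.array(u),1) for n,u in(("scene",a),("side",b))]
for k,a,b in [("m2eye",(425,97),(312,145)),("m2eye'",(425,97),(340,152)),("m2stageNear",(378,275),(405,245)),("m2stageNearL",(305,272),(320,235)),("m2top",(338,70),(357,85)),
 ("m1stageR",(153,368),(297,130)),("m1stageNear",(100,447),(275,150)),("m1eye",(165,195),(225,50)),("lamp",(221,382),(303,207)),("heater",(440,256),(425,355)),("camera",(344,370),(284,257))]:
    print(k,*tri(a,b))
E
```

```text
m2eye [460. -53. 467.] [array([2.6, 3.7]), array([ 1.6, -3.7])]
m2eye' [494. -92. 457.] [array([0.7, 1.1]), array([ 0.5, -1.1])]
m2stageNear [625. -62. 114.] [array([-16.2, -18.9]), array([-13.5,  19. ])]
m2stageNearL [560. 115. 147.] [array([15.9, 16.1]), array([  8.7, -15.2])]
m2top [590.  20. 511.] [array([-0.9, -1.6]), array([-0.5,  1.5])]
m1stageR [615. 441. 172.] [array([-15.6, -18.3]), array([-6.5, 12.2])]
m1stageNear [598. 547.  80.] [array([-8.7, -9.4]), array([-3.3,  5.8])]
m1eye [469. 421. 461.] [array([-0.3, -0.4]), array([-0.1,  0.2])]
lamp [589. 328.  45.] [array([1. , 1.1]), array([ 0.5, -0.8])]
heater [ 579. -274.   41.] [array([-0.3, -0.3]), array([-0.3,  0.3])]
camera [459. 164.  43.] [array([-0., -0.]), array([-0.,  0.])]
```

>>> arm_command --gripper '[0,0,0,0,0]' --pt "1 0 0" --pt "1 0 0" --pt "1 0 0" --pt "1 0 0" --pt "1 0 0" --twist '[0,0,0,0,0]'

```text
time: 0.72
tool_pos: [261.6, -471.9, 226.3]
tcp_rot: [-3.141, 0.0, 0.271]
contact_force: [0.2, -0.5, -0.2]
grip_width: 46.5
finger_force: 0.0
```

>>> arm_command --gripper '[0,0,0,0,0]' --pt "0.5 -1 0" --pt "0.5 -1 0" --pt "0.5 -1 0" --pt "0.5 -1 0" --pt "0.5 -1 0" --twist '[1,1,1,0.1,0]'

```text
time: 1.35
tool_pos: [309.0, -340.9, 226.5]
tcp_rot: [-3.141, 0.0, -0.0]
contact_force: [0.5, 0.9, -0.4]
grip_width: 0.6
finger_force: 0.0
```

>>> arm_command --gripper '[0,0,0,0,0]' --pt "0.5 -1 0.2" --pt "0.5 -1 0.2" --pt "0.5 -1 0.2" --pt "0.3 -1 0.2" --pt "0.3 -1 0.2" --twist '[0,0,0,0,0]'

```text
time: 1.98
tool_pos: [361.3, -215.9, 201.3]
tcp_rot: [-3.141, 0.0, 0.0]
contact_force: [0.1, -0.3, -0.6]
grip_width: 0.3
finger_force: 0.0
```

>>> arm_command --gripper '[0,0,0,0,0]' --pt "0 -1 0.2" --pt "0 -1 0.2" --pt "0 -1 0.2" --pt "0 -1 0.2" --pt "0 -1 0.2" --twist '[0,0,0,0,0]'

```text
time: 2.6
tool_pos: [361.0, -91.1, 176.4]
tcp_rot: [-3.141, 0.0, 0.0]
contact_force: [0.6, 0.3, -0.2]
grip_width: 0.3
finger_force: 0.0
```

>>> arm_command --gripper '[0,0,0,0,0]' --pt "0 -1 0" --pt "0 -1 0" --pt "0 -1 0" --pt "0 -1 0" --pt "0 -1 0" --twist '[0,0,0,0,0]'

```text
time: 3.22
tool_pos: [360.9, 33.9, 176.5]
tcp_rot: [3.142, 0.0, 0.0]
contact_force: [0.2, -0.2, -0.3]
grip_width: 0.5
finger_force: 0.0
```

>>> arm_command --gripper '[0,0,0,0,0]' --pt "0 -1 0" --pt "0 -1 0" --pt "0 -1 0" --pt "0 -1 0" --pt "0 -1 0" --twist '[0,0,0,0,0]'

```text
time: 3.85
tool_pos: [360.9, 158.9, 176.5]
tcp_rot: [3.141, 0.0, 0.0]
contact_force: [0.5, -0.3, 0.1]
grip_width: 0.3
finger_force: 0.0
```

>>> arm_command --gripper '[0,0,0,0,0]' --pt "0.2 -1 0" --pt "0.4 -1 0" --pt "1 -1 0" --pt "1 -1 0" --pt "1 -1 0" --twist '[0,0,0,0,0]'

```text
time: 4.47
tool_pos: [451.6, 283.9, 176.3]
tcp_rot: [3.141, 0.001, 0.0]
contact_force: [0.1, 0.1, -0.0]
grip_width: 0.5
finger_force: 0.0
```

```bash
python3 - <<'E'
from h import *
o=get_obs();im=capture("wrist");np.save("w1.npy",im);cv2.imwrite("pics/w1.png",cv2.resize(im[:,:,::-1],None,fx=1.5,fy=1.5))
print(o["tool_pos"],o["tcp_rot"],o["joint_positions"])
for p in [(589,328,48),(457,162,48)]: print(proj(cam("wrist",o),p)*1.5)
E
```

```text
[451.62750293 283.88356827 176.28792298] [3.14112146e+00 6.68396532e-04 4.21416074e-04] [ 4.17549436e-01  4.03355146e-01  1.57789645e+00 -1.74431257e-04
  1.16114305e+00  1.98799373e+00]
[313.36367006  75.16501146]
[547.36126381 274.03084293]
```

View pics/w1.png

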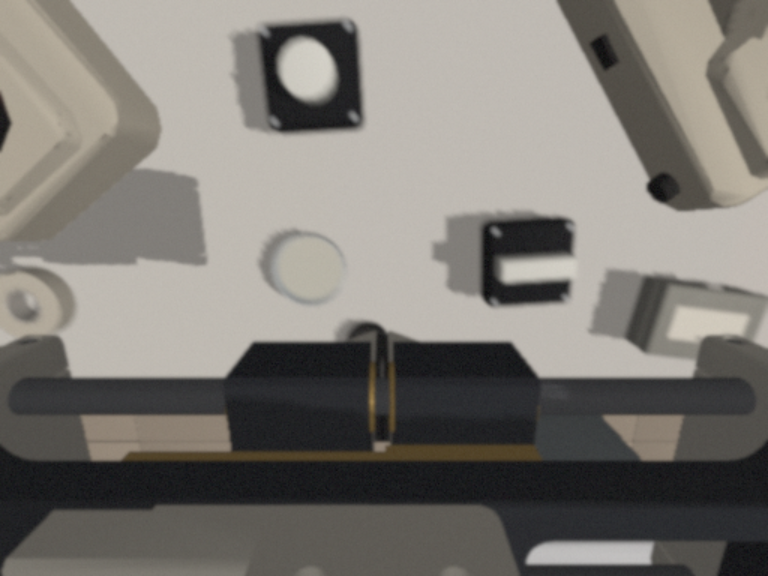

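The wrist view shows the lamp with its round key at about (308,69), the camera bar at (537,268), the petri dish at (308,268), and the slide box at right. The corner of microscope 1's base is at (158,125), and its stage is out of view to the left, so it's clear of the gripper. Next I'll measure the key contours.

```bash
cat >> h.py <<'E'
def key(im,cm,guess,half=25,zs=(48,),name=None):
    """bright key face inside the black housing near the guessed pixel"""
    u,v=np.round(guess).astype(int);x0,y0=max(u-half,0),max(v-half,0)
    g=cv2.cvtColor(im,cv2.COLOR_RGB2GRAY)[y0:v+half,x0:u+half]
    dark=(g<70).astype(np.uint8)
    n,l,st,ce=cv2.connectedComponentsWithStats(dark); k=1+np.argmax(st[1:,4])
    hull=cv2.convexHull(cv2.findContours((l==k).astype(np.uint8),0,2)[0][0] if 0 else np.argwhere(l==k)[:,::-1].astype(np.int32))
    m=np.zeros_like(g);cv2.fillConvexPoly(m,hull,1)
    t=np.percentile(g[(m>0)&(g>110)],60)*0.93
    b=((m>0)&(g>t)).astype(np.uint8)
    cs=max(cv2.findContours(b,0,2)[0],key=cv2.contourArea)
    (cx,cy),(w,h),a=cv2.minAreaRect(cs);c=np.array([cx+x0,cy+y0])
    P=ray(cm,c,zs[0]);box=[ray(cm,q+[x0,y0],zs[0]) for q in cv2.boxPoints(((cx,cy),(w+1,h+1),a))]
    print(name,"px",c.round(1),"thr",round(t),"P",P.round(1),"sides",np.linalg.norm(box[1]-box[0]).round(1),np.linalg.norm(box[2]-box[1]).round(1))
    if name: cv2.imwrite(f"pics/{name}.png",cv2.resize(np.hstack([g,b*255]),None,fx=5,fy=5))
    return P
E
python3 - <<'E'
from h import *
im=np.load("w1.npy");o=get_obs();cm=cam("wrist",o)
key(im,cm,(206,49),38,name="lamp_w");key(im,cm,(353,175),38,name="cam_w")
E
```

```text
lamp_w px [204.5  45.5] thr 188 P [596.5 334.9  48. ] sides 30.4 31.3
cam_w px [358.  179.6] thr 186 P [463.9 172.8  48. ] sides 47.4 13.5
```

View pics/lamp_w.png

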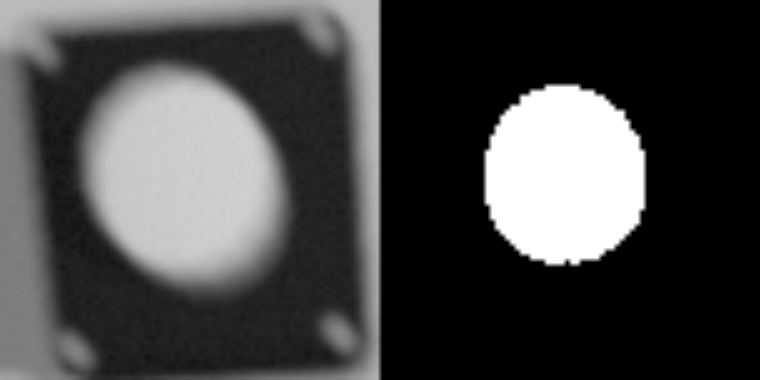

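>>> arm_command --gripper '[0,0,0,0,0]' --pt "0.7 -0.4 0.2" --pt "0.7 -0.4 0.2" --pt "0.7 -0.4 0.2" --pt "0.7 -0.4 0.2" --pt "0.7 0 0.2" --twist '[0,0,0,0,0]'

```text
time: 5.15
tool_pos: [538.7, 323.6, 150.9]
tcp_rot: [3.141, 0.001, 0.001]
contact_force: [-0.2, -0.3, -0.2]
grip_width: 0.5
finger_force: 0.0
```

```bash
python3 - <<'E'
from h import *
o=get_obs();im=capture("wrist");np.save("w2.npy",im);cv2.imwrite("pics/w2.png",cv2.resize(im[:,:,::-1],None,fx=1.5,fy=1.5))
cm=cam("wrist",o);print(o["tool_pos"],proj(cm,o["tool_pos"])*1.5,proj(cm,(596,335,48))*1.5)
key(im,cm,proj(cm,(596,335,44)),45,name="lamp_w2")
for n,p,h in(("scene",(147,255),18),("side",(202,138),12)): key(capture(n),cam(n),p,h,name="lamp_"+n)
E
```

```text
[538.69910991 323.58287263 150.86875448] [382.02504024 356.00614366] [363.95652179 204.27569047]
lamp_w2 px [247.2 139.3] thr 182 P [593.  330.6  48. ] sides 31.9 31.9
lamp_scene px [147.2 258.7] thr 190 P [577.2 338.5  48. ] sides 35.2 30.3
lamp_side px [202.3 139.4] thr 152 P [582.  312.4  48. ] sides 28.0 32.2
```

View pics/w2.png

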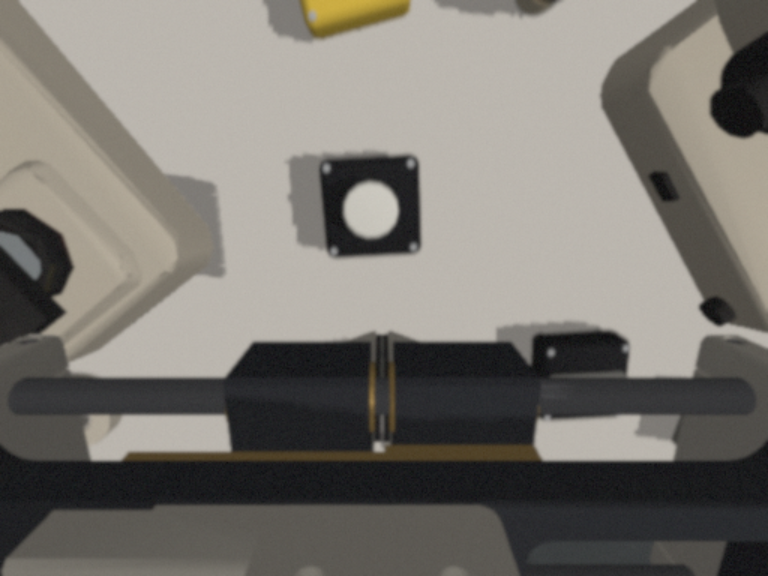

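The lamp key is centred at (371,209). The edge of microscope 1's stage is at (62,312), well to the side. I'll use (593,330) for the lamp.

>>> arm_command --gripper '[0,0,0,0,0]' --pt "0.54 -0.06 0.4" --pt "0.54 -0.06 0.6" --pt "0.54 -0.06 0.6" --pt "0.54 -0.06 0.6" --pt "0 0 0.6" --twist '[0,0,0,0,0]'

```text
time: 5.92
tool_pos: [593.4, 328.9, 79.9]
tcp_rot: [3.141, 0.0, -0.0]
contact_force: [0.0, -0.1, 0.4]
grip_width: 0.6
finger_force: 0.0
```

```bash
python3 - <<'E'
from h import *
o=get_obs();print(o["tool_pos"],o["contact_force"])
a=cv2.resize(capture("scene")[220:300,100:200,::-1],None,fx=5,fy=5,interpolation=2);b=cv2.resize(capture("side")[100:180,160:220,::-1],None,fx=5,fy=5,interpolation=2)
cv2.imwrite("pics/chk1.png",np.hstack([a,b]))
E
```

```text
[593.44721489 328.89215203  79.89424399] [ 0.0014663  -0.08430645  0.35603257]
```

View pics/chk1.png

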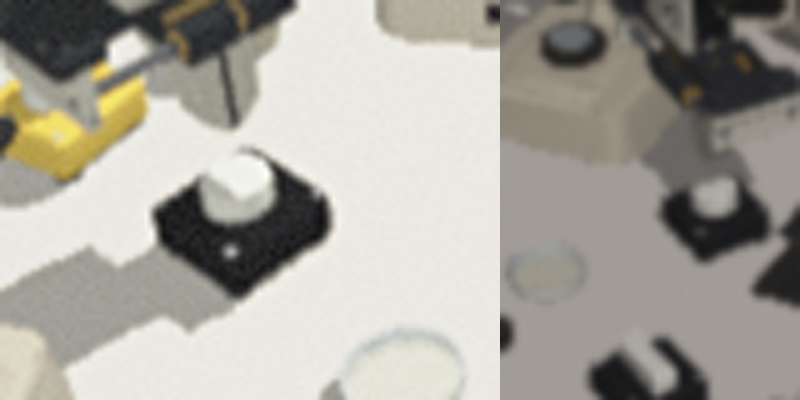

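The fingertips are above the lamp key in both views, so I'll descend in small steps and watch the force.

>>> arm_command --gripper '[0,0,0,0,0]' --pt "0 0 0.3" --pt "0 0 0.3" --pt "0 0 0.3" --pt "0 0 0.2" --pt "0 0 0" --twist '[0,0,0,0,0]'

```text
time: 6.65
tool_pos: [592.4, 329.0, 53.7]
tcp_rot: [3.141, 0.001, 0.0]
contact_force: [0.3, 1.0, -0.6]
grip_width: 0.5
finger_force: 0.0
```

>>> arm_command --gripper '[0,0,0,0,0]' --pt "0 0 0.1" --pt "0 0 0.08" --pt "0 0 0.08" --pt "0 0 0.06" --pt "0 0 0" --twist '[0,0,0,0,0]'

```text
time: 7.28
tool_pos: [592.7, 329.1, 46.4]
tcp_rot: [3.142, -0.0, 0.0]
contact_force: [0.4, 0.1, 1.8]
grip_width: 0.6
finger_force: 0.9
```

>>> arm_command --gripper '[0,0,0,0,0]' --pt "0 0 0.06" --pt "0 0 0.06" --pt "0 0 0.06" --pt "0 0 0.04" --pt "0 0 0" --twist '[0,0,0,0,0]'

```text
time: 7.9
tool_pos: [592.7, 329.2, 40.6]
tcp_rot: [3.142, -0.0, 0.0]
contact_force: [0.4, 0.4, 1.9]
grip_width: 0.4
finger_force: 0.9
```

>>> arm_command --gripper '[0,0,0,0,0]' --pt "0 0 0.04" --pt "0 0 0.04" --pt "0 0 0" --pt "0 0 0" --pt "0 0 0" --twist '[0,0,0,0,0]'

```text
time: 8.52
tool_pos: [592.7, 329.1, 38.9]
tcp_rot: [-3.142, -0.0, 0.0]
contact_force: [-0.5, -0.7, 4.8]
grip_width: 0.6
finger_force: 2.6
```

>>> arm_command --gripper '[0,0,0,0,0]' --pt "0 0 0.04" --pt "0 0 0" --pt "0 0 0" --pt "0 0 0" --pt "0 0 0" --twist '[0,0,0,0,0]'

```text
time: 9.15
tool_pos: [592.8, 329.2, 38.4]
tcp_rot: [-3.141, -0.001, 0.0]
contact_force: [-2.1, -0.7, 7.3]
grip_width: 0.6
finger_force: 3.7
```

>>> arm_command --gripper '[0,0,0,0,0]' --pt "0 0 -0.1" --pt "0 0 -0.3" --pt "0 0 -0.9" --pt "0 0 -1" --pt "-0.6 0 -1" --twist '[0,0,0,0,0]'

```text
time: 9.78
tool_pos: [577.9, 328.8, 120.5]
tcp_rot: [3.141, 0.0, -0.0]
contact_force: [-0.4, 0.4, 1.0]
grip_width: 0.8
finger_force: 0.0
```

```bash
python3 - <<'E'
from h import *
o=get_obs();cm=cam("wrist",o)
print(o["tool_pos"],proj(cm,(593,330,40)),proj(cm,(460,168,48)))
E
```

```text
[577.92209199 328.83556365 120.47014796] [253.27194774 184.67051508] [411.1318551  312.02469539]
```

The lamp stopped firmly at 7.3 N. The camera switch is next: I'll move to a viewing position short of it.

>>> arm_command --gripper '[0,0,0,0,0]' --pt "-1 0.8 -0.2" --pt "-1 0.8 -0.2" --pt "-1 0.8 0" --pt "-1 0.8 0" --pt "-1 0.8 0" --twist '[0,0,0,0,0]'

```text
time: 10.4
tool_pos: [451.7, 228.5, 130.2]
tcp_rot: [3.141, 0.0, 0.0]
contact_force: [0.5, 0.1, 0.3]
grip_width: 0.6
finger_force: 0.0
```

>>> arm_command --gripper '[0,0,0,0,0]' --pt "-0.6 0.8 0" --pt "-0.6 0.8 0" --pt "-0.6 0.8 0" --pt "0 0 0" --pt "0 0 0" --twist '[0,0,0,0,0]'

```text
time: 11.02
tool_pos: [408.4, 169.5, 130.4]
tcp_rot: [-3.141, -0.001, 0.0]
contact_force: [0.1, 0.5, -0.5]
grip_width: 0.4
finger_force: 0.0
```

```bash
python3 - <<'E'
from h import *
o=get_obs();im=capture("wrist");np.save("w3.npy",im);cv2.imwrite("pics/w3.png",cv2.resize(im[:,:,::-1],None,fx=1.5,fy=1.5))
cm=cam("wrist",o);print(o["tool_pos"],proj(cm,(462,170,48))*1.5)
key(im,cm,proj(cm,(462,170,44)),45,name="cam_w2")
E
```

```text
[408.39030085 169.48281534 130.44528186] [380.98984392 213.2074858 ]
cam_w2 px [258.2 145.9] thr 193 P [458.7 166.3  48. ] sides 52.8 14.7
```

View pics/w3.png

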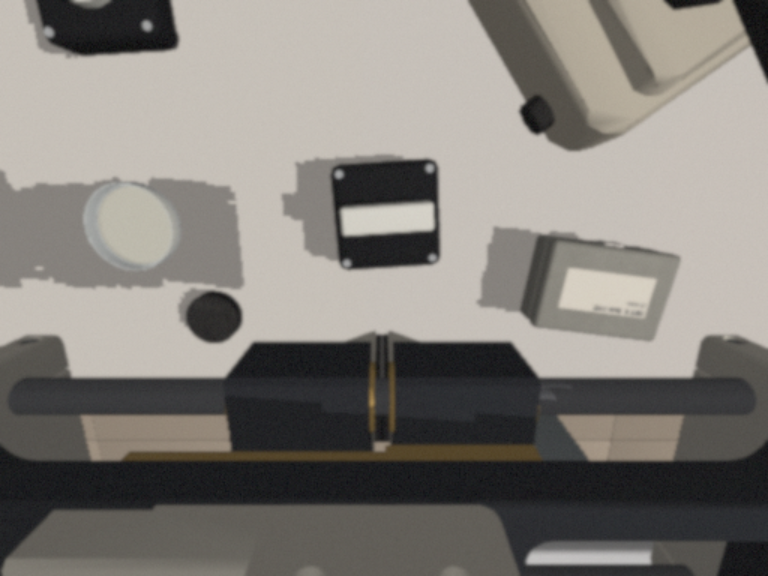

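The bar key is centred at (388,219), giving (458.7,166.3). That agrees with the two-view estimate of (459,164).

>>> arm_command --gripper '[0,0,0,0,0]' --pt "1 0.14 0.4" --pt "1 0 0.6" --pt "0 0 0.8" --pt "0 0 0.8" --pt "0 0 0.3" --twist '[0,0,0,0,0]'

```text
time: 11.7
tool_pos: [457.5, 166.0, 56.5]
tcp_rot: [3.141, 0.002, 0.001]
contact_force: [-0.9, 0.4, 0.9]
grip_width: 0.6
finger_force: 0.0
```

>>> arm_command --gripper '[0,0,0,0,0]' --pt "0 0 0.1" --pt "0 0 0.08" --pt "0 0 0.08" --pt "0 0 0.06" --pt "0 0 0" --twist '[0,0,0,0,0]'

```text
time: 12.32
tool_pos: [457.7, 165.6, 49.8]
tcp_rot: [3.142, -0.0, 0.0]
contact_force: [-0.1, -0.6, -0.8]
grip_width: 0.4
finger_force: 0.0
```

>>> arm_command --gripper '[0,0,0,0,0]' --pt "0.04 0 0.1" --pt "0 0 0.08" --pt "0 0 0.08" --pt "0 0 0.06" --pt "0 0 0" --twist '[0,0,0,0,0]'

```text
time: 12.95
tool_pos: [458.7, 165.6, 41.6]
tcp_rot: [3.142, 0.0, 0.0]
contact_force: [-0.9, 0.7, 2.5]
grip_width: 0.4
finger_force: 0.8
```

>>> arm_command --gripper '[0,0,0,0,0]' --pt "0 0 0.06" --pt "0 0 0.04" --pt "0 0 0.02" --pt "0 0 0" --pt "0 0 0" --twist '[0,0,0,0,0]'

```text
time: 13.58
tool_pos: [458.7, 165.6, 38.9]
tcp_rot: [3.142, -0.0, 0.0]
contact_force: [-1.3, 0.0, 5.4]
grip_width: 0.7
finger_force: 2.6
```

>>> arm_command --gripper '[0,0,0,0,0]' --pt "0 0 0.04" --pt "0 0 0" --pt "0 0 0" --pt "0 0 0" --pt "0 0 0" --twist '[0,0,0,0,0]'

```text
time: 14.2
tool_pos: [458.8, 165.6, 38.2]
tcp_rot: [3.142, -0.001, 0.0]
contact_force: [-1.4, -1.6, 7.8]
grip_width: 0.6
finger_force: 4.0
```

>>> arm_command --gripper '[0,0,0,0,0]' --pt "0 0 -0.1" --pt "0 0 -0.3" --pt "0 0 -1" --pt "-0.5 0 -1" --pt "-1 0 -1" --twist '[0,0,0,0,0]'

```text
time: 14.82
tool_pos: [421.4, 165.5, 123.6]
tcp_rot: [3.142, -0.001, -0.0]
contact_force: [0.0, -0.1, 0.8]
grip_width: 0.5
finger_force: 0.0
```

>>> arm_command --gripper '[0,0,0,0,0]' --pt "-1 0.5 -0.5" --pt "-1 0.8 -0.5" --pt "-0.4 1 -0.5" --pt "0 1 -0.3" --pt "0 1 0" --twist '[0,0,0,0,0]'

```text
time: 15.45
tool_pos: [361.4, 57.3, 168.6]
tcp_rot: [3.141, -0.002, 0.001]
contact_force: [0.0, 0.2, -0.9]
grip_width: 0.7
finger_force: 0.0
```

>>> arm_command --gripper '[0,0,0,0,0]' --pt "0 1 0" --pt "0 1 0" --pt "0 1 0" --pt "0 1 0" --pt "0 1 0" --twist '[0,0,0,0,0]'

```text
time: 16.08
tool_pos: [361.1, -67.8, 167.9]
tcp_rot: [3.141, -0.0, 0.0]
contact_force: [0.7, -0.5, -0.1]
grip_width: 0.3
finger_force: 0.0
```

>>> arm_command --gripper '[0,0,0,0,0]' --pt "0 1 0" --pt "0 1 0" --pt "0 1 0" --pt "0 1 0" --pt "0 1 0" --twist '[0,0,0,0,0]'

```text
time: 16.7
tool_pos: [361.1, -192.8, 167.9]
tcp_rot: [3.141, -0.0, 0.0]
contact_force: [-0.2, -0.1, -0.4]
grip_width: 0.5
finger_force: 0.0
```

>>> arm_command --gripper '[0,0,0,0,0]' --pt "0 1 0" --pt "0 1 0" --pt "0.5 1 0" --pt "0.8 1 0" --pt "0.8 1 0" --twist '[0,0,0,0,0]'

```text
time: 17.32
tool_pos: [414.2, -317.8, 167.9]
tcp_rot: [3.142, 0.0, -0.0]
contact_force: [-0.2, 0.4, 0.2]
grip_width: 0.7
finger_force: 0.0
```

>>> arm_command --gripper '[0,0,0,0,0]' --pt "0.9 -0.3 0.3" --pt "0.9 -0.3 0.3" --pt "0.9 -0.3 0.3" --pt "0.9 -0.3 0.3" --pt "0.8 -0.3 0.3" --twist '[0,0,0,0,0]'

```text
time: 17.95
tool_pos: [525.2, -278.8, 129.8]
tcp_rot: [3.141, -0.0, 0.001]
contact_force: [0.5, 0.1, -0.1]
grip_width: 0.4
finger_force: 0.0
```

```bash
python3 - <<'E'
from h import *
o=get_obs();im=capture("wrist");np.save("w4.npy",im);cv2.imwrite("pics/w4.png",cv2.resize(im[:,:,::-1],None,fx=1.5,fy=1.5))
cm=cam("wrist",o);print(o["tool_pos"],proj(cm,(579,-274,48))*1.5)
key(im,cm,proj(cm,(579,-274,44)),45,name="heat_w")
E
```

```text
[ 525.15172403 -278.83206845  129.77512496] [373.66578534 212.76437737]
heat_w px [249.3 141.8] thr 201 P [ 579.1 -274.1   48. ] sides 29.4 28.5
```

View pics/w4.png

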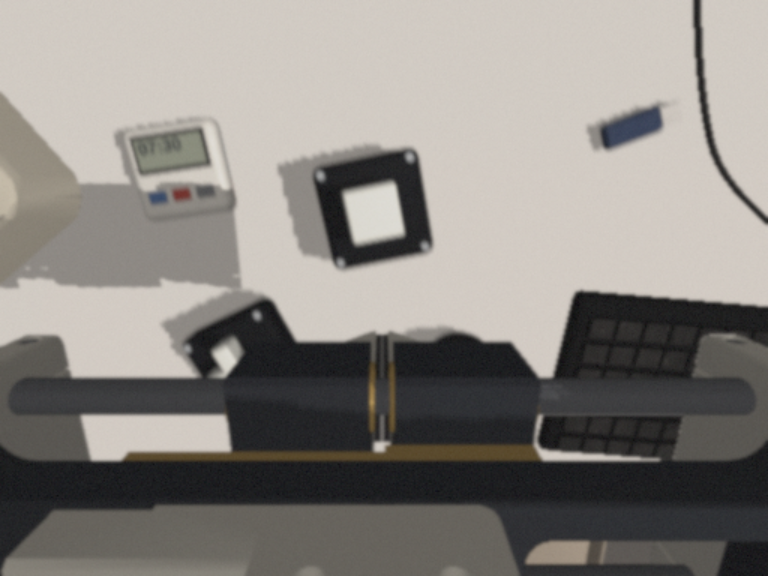

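The square heater key is centred at (374,213), giving (579,-274), which matches the triangulated estimate exactly. The spare switch is at (230,350), out of the way.

>>> arm_command --gripper '[0,0,0,0,0]' --pt "1 -0.18 0.3" --pt "1 0 0.5" --pt "0.16 0 0.8" --pt "0 0 0.8" --pt "0 0 0.4" --twist '[0,0,0,0,0]'

```text
time: 18.62
tool_pos: [576.3, -274.4, 58.2]
tcp_rot: [-3.14, 0.003, 0.0]
contact_force: [-0.1, 0.4, 0.6]
grip_width: 0.3
finger_force: 0.0
```

>>> arm_command --gripper '[0,0,0,0,0]' --pt "0 0 0.1" --pt "0 0 0.08" --pt "0 0 0.08" --pt "0 0 0.06" --pt "0 0 0" --twist '[0,0,0,0,0]'

```text
time: 19.25
tool_pos: [577.8, -274.9, 52.3]
tcp_rot: [3.141, -0.0, 0.0]
contact_force: [-0.2, 0.5, 0.1]
grip_width: 0.5
finger_force: 0.0
```

>>> arm_command --gripper '[0,0,0,0,0]' --pt "0.04 0 0.1" --pt "0 0 0.1" --pt "0 0 0.1" --pt "0 0 0.08" --pt "0 0 0" --twist '[0,0,0,0,0]'

```text
time: 19.88
tool_pos: [579.0, -274.9, 42.7]
tcp_rot: [3.141, -0.0, 0.0]
contact_force: [1.6, -0.3, 1.6]
grip_width: 0.1
finger_force: 0.8
```

>>> arm_command --gripper '[0,0,0,0,0]' --pt "0 0 0.06" --pt "0 0 0.06" --pt "0 0 0.04" --pt "0 0 0" --pt "0 0 0" --twist '[0,0,0,0,0]'

```text
time: 20.5
tool_pos: [579.0, -275.0, 39.0]
tcp_rot: [3.141, -0.001, 0.0]
contact_force: [0.6, 0.5, 4.5]
grip_width: 0.2
finger_force: 2.4
```

>>> arm_command --gripper '[0,0,0,0,0]' --pt "0 0 0.04" --pt "0 0 0" --pt "0 0 0" --pt "0 0 0" --pt "0 0 0" --twist '[0,0,0,0,0]'

```text
time: 21.12
tool_pos: [579.0, -275.0, 38.4]
tcp_rot: [3.141, -0.001, 0.0]
contact_force: [-0.5, 1.4, 7.6]
grip_width: 0.3
finger_force: 3.7
```

>>> arm_command --gripper '[0,0,0,0,0]' --pt "0 0 -0.1" --pt "0 0 -0.3" --pt "0 0 -1" --pt "0 0 -1" --pt "-0.8 0 -1" --twist '[0,0,0,0,0]'

```text
time: 21.75
tool_pos: [558.8, -274.7, 123.1]
tcp_rot: [-3.141, 0.0, 0.001]
contact_force: [-0.2, -1.0, 0.2]
grip_width: -0.2
finger_force: 0.0
```

>>> arm_command --gripper '[0,0,0,0,0]' --pt "-1 0.5 -0.5" --pt "-1 0.5 -0.5" --pt "-1 0.3 0" --pt "0 0 0" --pt "0 0 0" --twist '[0,0,0,0,0]'

```text
time: 22.38
tool_pos: [484.2, -307.3, 147.6]
tcp_rot: [-3.141, -0.0, 0.0]
contact_force: [-0.4, 0.3, -0.4]
grip_width: 0.5
finger_force: 0.0
```

```bash
python3 - <<'E'
from h import *
a=cv2.resize(capture("scene")[150:280,120:330,::-1],None,fx=3.6,fy=3.6,interpolation=2)
cv2.imwrite("pics/fin.png",a)
E
```

```text
(no output)
```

View pics/fin.png

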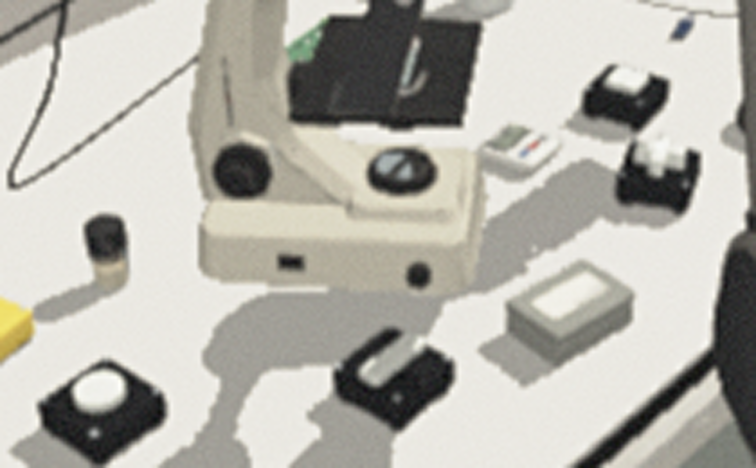

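The final view shows the lamp key (100,388), camera bar (392,358) and heater key (627,78) all low. The spare (660,155) still stands high, and nothing else has moved. I'm handing the job in.

```bash
python3 -c "
from plant import *
print(close_job())"
```

```text
the job is handed in; nothing more can be done
None
```

I pressed the lamp, camera and heater switches fully down in that order, each with under 8 N, and handed the job in at about 22 s; the final picture shows the spare switch still up and nothing visibly moved, but no verdict came back.

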